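Hang the instrument cup on the crowded equipment rail

ROBOT

A 6-joint arm with a two-finger parallel gripper is mounted at the origin on the work surface. World frame = base frame: x ahead of the robot, y to its left, z up, the work surface at z = 0. Lengths are in m, angles in degrees, forces in N, time in s.
With the tool pointing down it reaches from about 0.375 to 0.9 m from the base axis. Payload 3.1 kg.
Tool frame: the origin (TCP) lies at the very end of the fingers, on their centre line; the grasp point (between the pads) lies 19 mm behind it; z points along the fingers, y is the line along which they close (so a half turn about z gives the same grasp; the last joint's range is limited). The gripper opens to 87 mm and grips with 3 to 60 N. Pads are 19 mm wide; open, the fingers measure 117 mm over their backs; the gripper's body (75 mm by 190 mm) begins 51 mm behind the grasp point.
Start: joints at [-84.139, 30.224, 82.088, -0, 67.689, -10.227], TCP at [0.173, -0.6, 0.223] pointing down, gripper open.
Joint ranges: [-176.69, 176.69], [-43.24, 126.21], [12.49, 139.97], [-82, 262], [0, 151.66], [-163.58, 163.58]. Speed limits (degrees/s): [159.86, 159.86, 180, 180, 180, 180].

INTERFACE

Orientations are given as a 3x3 rotation matrix whose columns are the frame's x, y, z axes.
In Python, from rig import * gives the robot as it stands.
- The arm moves only by the tool jog_arm, never from a script. Its arguments are lists of equal length, an entry for each row: "delta_pos": the shift along the world's x, y, z in cm, a list of three; "turn": the turn about the world's z in degrees; "grip": the closure, from 0 (fully open) to 1 (shut). In form: {"delta_pos": [[x, y, z], ...], "turn": [turn, ...], "grip": [grip, ...]}. A call has 1 to 12 rows; each row is the pose to reach, as a shift and turn from the pose commanded when the call began; what a row does not reach only later rows make up. A row lasts 1/8 s, in which the tool goes at most 62.5 mm and 10.7 degrees, less where a joint would pass 70% of its speed; a pose out of reach is approached as far as the arm can. A call with a gripper value outside its range is refused whole. The fingers move at their own pace and stop on an object; the grip force is fixed at half the most. Time passes only in rows, so rows that repeat a pose let the fingers close. It gives the time, the measured TCP pose, the force, the opening and the grip force at its end, in the units of the state.
- read_state(): the state, without advancing time (a new reading comes with each control period).
- capture(name): name is "side" or "top" or "wrist"; returns a dict with "color" (420x560x3 uint8, blue, green, red), "fovy" (degrees; the focal length in pixels is half the picture's height over the tangent of half this angle, whatever the lens; pixels are square), "cx", "cy" (the principal point, pixels), "k1" (the pictures are not rectified: a ray, as slopes to the right and down, at radius r is drawn at 1 + k1 r^2 times it, then the intrinsics apply), "camera_from_world" (4x4, takes a point from world to camera coordinates). Camera axes: x right, y up, looking along -z (the intrinsics and any distortion apply to the point x, -y, -z); pixel columns grow to the right and rows downward; lengths in m; the calibration is good to about 2 mm. A picture is of the moment at which its call begins. There is no depth.
- hand_in(): hands the job in; it is judged then, once.
The state is a dict: "time_s": time; "joint_positions": joint angles; "qvel": joint speeds; "tau": joint torques, N m; "position": TCP position; "tcp_rot": TCP orientation; "force": force on the tool from outside, world axes, zero at the start; "moment": the same for the moment, N m; "opening": opening from 0.0 (shut) to 1.0 (fully open); "grasp_force": force on a finger pad.
Only numpy, scipy, OpenCV 4.12 (cv2) and the standard library are available. Lean on these libraries where they do the work, as an engineer would, in place of code of your own. Each camera call takes 0.05 s, during which the arm holds its last target. There are 200 camera calls.

TASK

The small steel cup with the grey plastic rail clip has been washed and belongs back on the equipment rail: hang it in the narrow gap between the brush cup and the white tip box, and press it gently straight down until its sprung catch has snapped under the rail and the clip sits fully home. Leave the two neighbours hanging where they are, do not force anything, and disturb nothing else on the worktop.

Things in the scene. Friction and masses are not known exactly. Their poses are not given: they have to be found in the camera images.
- cup_grip (a point): centre of the upright grey plastic grip tab on the rail clip of the steel cup that is to be hung. Tab 12 mm thick (x), 28 mm wide (y), 38 mm high (19 mm above and below this point); nothing of the clip is higher. x axis: from the cup's axis to the hook side, which goes to the rail; z up. At the start this point is 116 mm above the worktop
- cup: the cup to hang, steel, 54 mm across, 95 mm high, 0.19 to 0.33 kg with its clip, standing on the worktop; origin at the centre of its underside, axes as cup_grip, which lies 35 mm to +x and 116 mm up. The clip's plain back plate, 30 mm wide, faces +x with its flat face 31 mm from the origin, 40 to 97 mm up, and lies against the rail's near side when hung
- cup_seat (a point): middle of the underside of the clip's 5 mm bridge, which lies on the bar's top edge when home; 36 mm to +x of the cup's origin, 92 mm up. Behind the bar comes a sprung leaf: slot to the back plate 11 mm wide, narrowed to 7.5 mm by a step 26 mm below this point, then flared to 15 mm at the mouth, 46 mm below. The leaf slides open against 3 to 7 N
- rail_stand: the equipment rail's stand: two collared posts 380 mm apart; origin on the worktop below the middle of the bar. The bar is a level steel flat, 10 mm thick, 25 mm high, 420 mm long along this y axis, centred over the origin; x points away from the robot. Its height is set by hand at the collars and not measured: top edge 160 to 190 mm above the worktop. Posts behind it
- brush_cup_mid (a point): neighbour: steel cup with white brush handles, 62 mm across, 88 mm high; this point is its centre, half-way up; x towards the rail. It is bolted to the slotted strap of a loose steel hook, 30 mm wide, that hangs on the bar, up to 10 mm higher or lower, so its height does not tell the bar's. Its handles rise 24 mm above its rim. Left or right of the gap
- tip_box_mid (a point): neighbour: white plastic dispenser box, 62 by 62 mm, 88 mm high, on the same kind of loose hook; this point is its centre, half-way up. Its centre and the brush cup's are 121 to 124 mm apart: the gap between them, 59 to 62 mm wide, is where the cup goes, its hook side to the rail, the cup on the robot's side of the bar
- brush_cup: the brush cup without its hook; origin at the centre of its underside
- tip_box: the tip box without its hook; origin at the centre of its underside. Either neighbour slides along the bar if pushed sideways. Nothing of them is more than 32 mm above the bar's top edge
- catch_tip (a point): lower edge of the mouth of the cup's clip, on the sprung leaf, 46 mm below the seat and 13 mm to +x of it. Going down, the leaf's flare meets the bar's top edge about 34 mm above home; spreading it takes some 3 to 8 N of push, then friction keeps resisting until the step snaps under the bar in the last 2 mm and the bridge lands. The cup's weight does not do it
- bowl: bystander: steel bowl, 110 mm across, 42 mm high, on the worktop near the robot
- spray: bystander: white bottle, 68 mm across, 190 mm high, at the right
- cleaner: bystander: blue bottle, 60 mm across, 150 mm high, beyond the rail
- jar: bystander: brown glass jar, 64 mm across, 85 mm high, beyond the rail
- brush: bystander: cleaning brush lying on the worktop in front of the rail
Mind the look-alikes: they are no part of the job. Leave any blue look-alike of the part that bears tip_box_mid alone.

How it is judged:
By the outcome, as a careful person would: the job done as asked, in the order asked, and still so for the second after the job is handed in, with the robot touching nothing.
It also fails if it takes over 51 s, if anything falls off the work surface, if the arm or the gripper's body presses on something with over 40 N, if the wrist force passes 120 N, or if a joint passes its speed limit or range.

## Working session

There is one attempt and no reset: what is moved stays moved. The work goes in short steps, Python scripts to look and compute and a tool call to move; the robot and the scene stay as the last step left them, time stands still between calls to the robot, and variables do not carry over. Pictures are saved under pics/ and viewed, at most 13 in all, crops included, and the job is handed in when it is done.

Besides the shell and the picture viewer there is one more tool, called after "Call:" as name([rows], argument=value, ...), one row to a line, values as JSON. jog_arm: Moves the arm, as the interface text tells. Its arguments: {"type":"object","properties":{"delta_pos":{"type":"array"},"turn":{"type":"array"},"grip":{"type":"array"}},"required":["delta_pos","turn","grip"]}

```bash
mkdir -p pics
cat > h.py <<'E'
from rig import *
import numpy as np, cv2, pickle
def snap(n,f):
    c=capture(n); cv2.imwrite(f'pics/{f}.png',c['color']); pickle.dump(c,open(f'pics/{f}.pkl','wb')); return c
def load(f): return pickle.load(open(f'pics/{f}.pkl','rb'))
def K(c):
    h=c['color'].shape[0]; return h/2/np.tan(np.radians(c['fovy'])/2)
def ray(c,u,v):
    f=K(c); d=np.array([(u-c['cx'])/f,(v-c['cy'])/f]); s=d.copy()
    for _ in range(50): s=d/(1+c['k1']*(s@s))
    T=np.array(c['camera_from_world']); R=T[:3,:3]; o=-R.T@T[:3,3]
    w=R.T@np.array([s[0],-s[1],-1]); return o,w/np.linalg.norm(w)
def atz(c,u,v,z):
    o,d=ray(c,u,v); return o+d*(z-o[2])/d[2]
def tri(obs):
    A=0;b=0
    for c,u,v in obs:
        o,d=ray(c,u,v); P=np.eye(3)-np.outer(d,d); A=A+P; b=b+P@o
    p=np.linalg.solve(A,b)
    return p,[float(np.linalg.norm(np.cross(p-ray(c,u,v)[0],ray(c,u,v)[1]))) for c,u,v in obs]
def proj(c,p):
    q=np.array(c['camera_from_world'])@np.append(p,1); s=np.array([q[0],-q[1]])/-q[2]
    s=s*(1+c['k1']*(s@s)); return s*K(c)+[c['cx'],c['cy']]
E
python3 - <<'E'
from h import *
for n in('side','top','wrist'):
    c=snap(n,n+'0'); T=np.array(c['camera_from_world']); print(n,c['fovy'],c['k1'],(-T[:3,:3].T@T[:3,3]).round(3),(-T[2,:3]).round(2))
print(read_state())
E
```

```text
side 52.38616147181703 -0.1122405818355714 [ 0.479 -0.828  0.868] [ 0.09  0.65 -0.75]
top 56.22432730677992 -0.023088909640183227 [ 0.431 -0.137  1.049] [ 0.14 -0.03 -0.99]
wrist 60.099582518423574 -0.0772674751200005 [ 0.249 -0.578  0.384] [-0.27 -0.08 -0.96]
{'time_s': 0.15, 'joint_positions': array([-8.41380639e+01,  3.02663865e+01,  8.21388591e+01, -6.32147709e-04,
        6.76894925e+01, -1.02276960e+01]), 'qvel': array([ 0.0386361 , -0.14178669, -0.29345094,  0.07154493, -0.00279081,
        0.01676922]), 'tau': array([ 1.33670223e-04, -4.40432882e+01, -1.76841885e+01,  6.33608527e-02,
        5.53057529e-02, -9.64895662e-05]), 'position': array([ 0.17317644, -0.59995091,  0.22180381]), 'tcp_rot': array([[ 9.60828182e-01,  2.77144678e-01, -1.79027588e-04],
       [ 2.77144591e-01, -9.60826818e-01,  1.64380226e-03],
       [ 2.83556541e-04, -1.62902807e-03, -9.99998633e-01]]), 'force': array([-0.23644077,  0.54213527, -1.05752966]), 'moment': array([-0.07691923,  0.02317759,  0.04711301]), 'grasp_force': 0.0, 'opening': 0.9969094675350973}
```

View pics/side0.png

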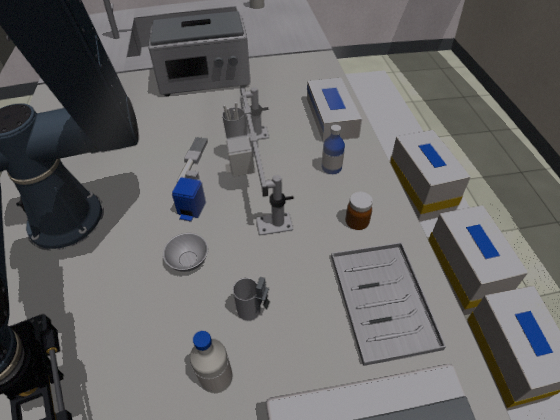

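View pics/top0.png

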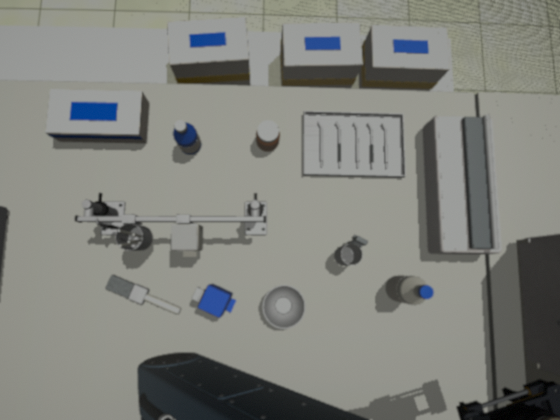

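The side view shows the cup at (250,299), bowl (186,254) and rail from (245,90) to (266,190), with the brush cup at (235,123) and tip box at (239,155). In the top view the bar runs (77,218) to (266,219), with the brush cup at (133,236), tip box at (185,236) and cup at (350,252). I'll enlarge both.

Run:
```python
from h import *
s=load('side0')['color'];t=load('top0')['color']
def crop(im,x,y,w,h,W,H): return cv2.resize(im[y:y+h,x:x+w],(W,H),interpolation=cv2.INTER_CUBIC)
A=crop(s,200,80,100,75*2,400,600); 
B=np.vstack([crop(s,225,265,50,60*50//50,250,300),crop(t,325,225,50,60,250,300)])
cv2.imwrite('pics/m1.png',np.hstack([A,B]))
cv2.imwrite('pics/m2.png',crop(t,70,185,200,75,800,300))
```

```text
(no output)
```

View pics/m1.png

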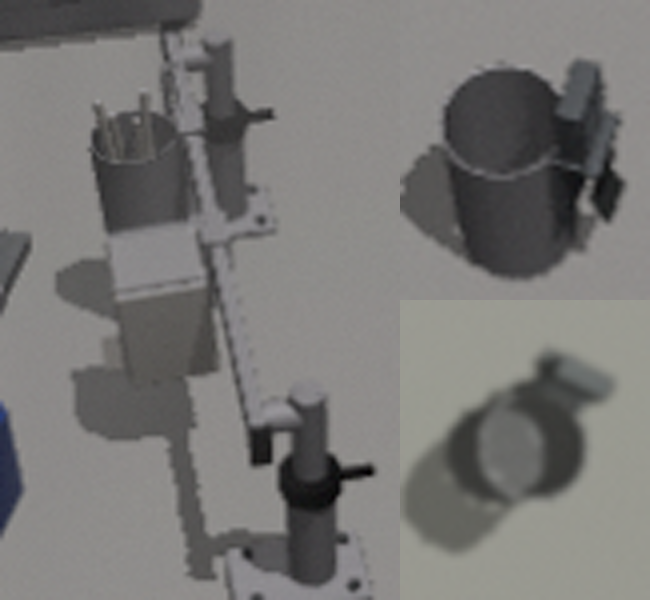

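View pics/m2.png

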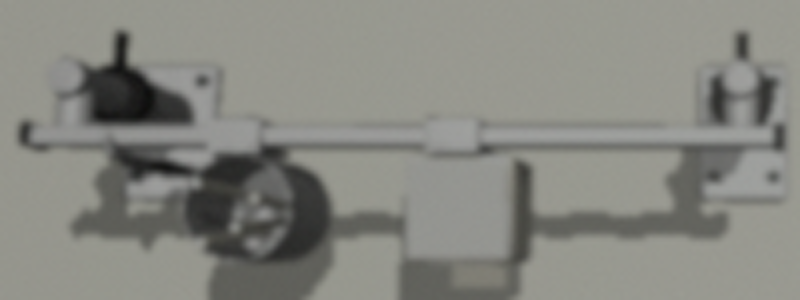

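The crops show, in full-image pixels, the cup rim near side (245.6,289.4) / top (348,253), the tab top near side (261,281) / top (361.4,239.4), and the bar's near end at side (264.5,187.5) / top (265.5,218.7). Next step is coarse positions.

Run:
```python
from h import *
s=load('side0');t=load('top0')
def P(n,a,b): p,e=tri([(s,*a),(t,*b)]); print(n,p.round(4),np.round(e,4))
P('rim',(245.6,289.4),(348,253)); P('tab',(261,281),(361.4,239.4))
P('barnear',(264.5,187),(265.3,219)); P('barfar',(243,87.5),(76,218))
print('rim@.095',atz(s,245.6,289.4,.095),atz(t,348,253,.095)); print('tab@.135',atz(s,261,281,.135),atz(t,361.4,239.4,.135))
P('boxlid',(239,144),(184.5,232)); 
for a in [(135,227.),(185,227)]: print(atz(t,*a,.19))
```

```text
rim [ 0.4735 -0.3534  0.0768] [0.0015 0.0015]
tab [ 0.5051 -0.3731  0.1326] [0.0002 0.0002]
barnear [ 0.5457 -0.1459  0.1645] [0.0009 0.0009]
barfar [0.5412 0.2825 0.1583] [0.0016 0.0016]
rim@.095 [ 0.47220747 -0.36447304  0.095     ] [ 0.47421581 -0.34927462  0.095     ]
tab@.135 [ 0.50519077 -0.37453734  0.135     ] [ 0.50468468 -0.37244561  0.135     ]
boxlid [0.5092 0.0378 0.1479] [0.0042 0.0042]
[0.51851076 0.13790917 0.19      ]
[0.52057269 0.02936866 0.19      ]
```

Call:
jog_arm([
  [3,2,3],
  [8,5,4],
  [13,9,4],
  [18,12,4],
  [23,16,4],
  [28,19,4],
  [33,22.5,4],
  [33,22.5,4],
  [33,22.5,4],
  [33,22.5,4],
], turn=[5,12,20,28,36,45,45,45,45,45], grip=[0,0,0,0,0,0,0,0,0,0])

```text
time_s: 1.4
position: [0.502, -0.3765, 0.2624]
tcp_rot: [[0.485, 0.874, -0.001], [0.874, -0.485, 0.0], [-0.0, -0.001, -1.0]]
force: [0.3, -0.3, -0.5]
opening: 1.004
grasp_force: 0.0
```

Run:
```python
from h import *
c=snap('wrist','w1'); s=read_state(); print(s['position'],s['tcp_rot'][:,1],s['joint_positions'],s['force'])
print(proj(c,[.505,-.373,.135]),proj(c,[.4735,-.356,.095]))
cv2.imwrite('pics/w1b.png',cv2.resize(c['color'],(800,600),interpolation=cv2.INTER_CUBIC))
```

```text
[ 0.50191672 -0.37664438  0.26248063] [ 8.74220992e-01 -4.85527972e-01 -4.94538718e-04] [-4.70643545e+01  2.81369603e+01  7.90534713e+01 -1.93166712e-02
  7.28333624e+01 -1.80115784e+01] [-0.47331442  0.37877024 -0.44059573]
[274.54621973 197.34013894] [235.93668829 187.02488673]
```

View pics/w1b.png

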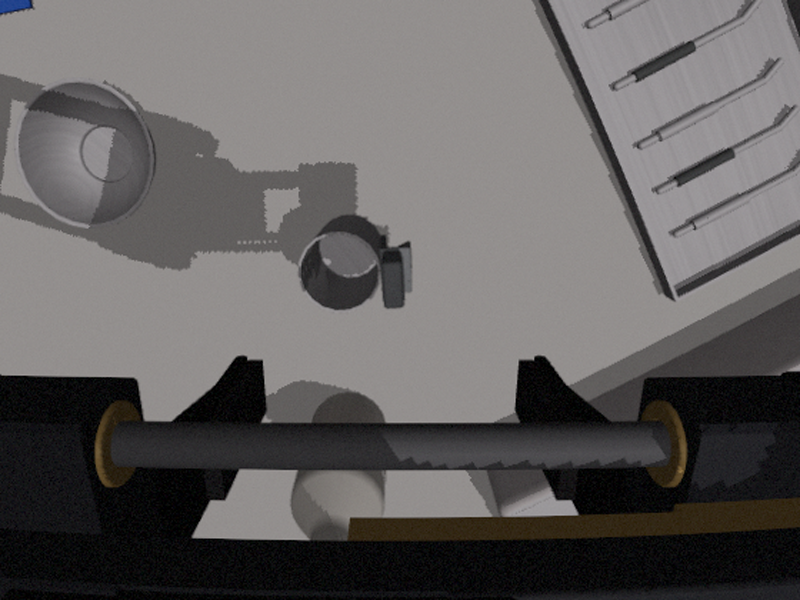

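The wrist view (×1.43) shows the cup rim around (340,268), the tab at x 383–404, y 248–307, and the lighter leaf at (407,265). I'll overlay a model to refine.

```bash
cat >> h.py <<'E'
def cuppts(x,y,yaw,z0=0):
    a=np.radians(yaw);R=np.array([[np.cos(a),-np.sin(a),0],[np.sin(a),np.cos(a),0],[0,0,1]])
    th=np.linspace(0,2*np.pi,60); rim=np.c_[27*np.cos(th),27*np.sin(th),0*th+95]
    def box(z): return np.array([[29,-14,z],[41,-14,z],[41,14,z],[29,14,z],[29,-14,z]])
    f=lambda p:(R@(p/1000.).T).T+[x,y,z0]
    return f(rim),f(box(135)),f(box(97))
def overlay(c,polys,x0,y0,w,h,k,out):
    im=cv2.resize(c['color'][y0:y0+h,x0:x0+w],None,fx=k,fy=k,interpolation=cv2.INTER_CUBIC)
    raw=im.copy()
    for p,col in polys:
        q=np.array([(proj(c,a)-[x0,y0]+.5)*k for a in p]).round().astype(int); cv2.polylines(im,[q],False,col,1)
    cv2.imwrite(out,np.hstack([raw,im]))
E
python3 - <<'E'
from h import *
c=load('w1'); r,t,b=cuppts(.4735,-.356,-29)
overlay(c,[(r,(0,255,0)),(t,(0,0,255)),(b,(255,0,0))],200,140,100,90,4,'pics/o1.png')
E
```

```text
(no output)
```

View pics/o1.png

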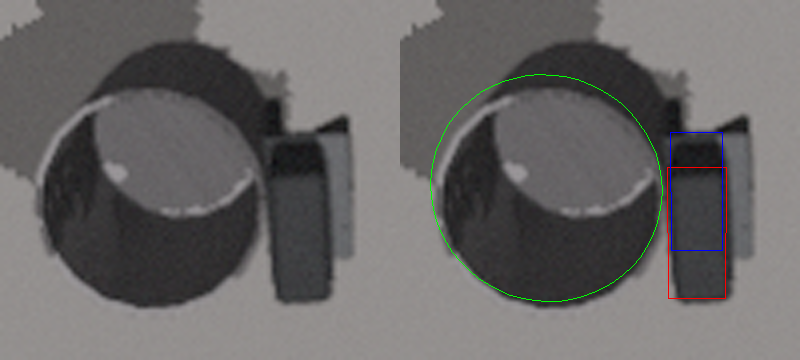

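Run:
```python
from h import *
from scipy.optimize import least_squares
c=load('w1')
cor=np.array([[270,175],[326,173],[331,298],[278,302]])/4+[200,140]-.5   # order: (29,14),(41,14),(41,-14),(29,-14)
rc=np.array([151,197])/4+[200,140]-.5
def res(p):
    r,t,b=cuppts(*p); t=t[[3,2,1,0]]
    return np.r_[(np.array([proj(c,a) for a in t])-cor).ravel(), np.array([proj(c,a) for a in r[:-1]]).mean(0)-rc]
s=least_squares(res,[.4735,-.356,-27]); print(s.x,s.fun.round(1))
a=np.radians(s.x[2]); print('tab',s.x[:2]+.035*np.array([np.cos(a),np.sin(a)]))
```

```text
[  0.47329886  -0.35855038 -26.69084625] [-0.2 -0.7  0.5 -0.8  0.4  0.8 -0.7  0.4 -0.1  0.4]
tab [ 0.50456938 -0.37427155]
```

Call:
jog_arm([
  [0.2,0.1,-4],
  [0.2,0.1,-8],
  [0.2,0.1,-11],
  [0.2,0.1,-13],
  [0.2,0.1,-14.5],
  [0.2,0.1,-15.5],
  [0.2,0.1,-16.2],
  [0.2,0.1,-16.2],
  [0.2,0.1,-16.2],
], turn=[2.3,2.3,2.3,2.3,2.3,2.3,2.3,2.3,2.3], grip=[0,0,0,0,0,0,0,0,0])

```text
time_s: 2.58
position: [0.5056, -0.3748, 0.1012]
tcp_rot: [[0.448, 0.894, 0.001], [0.894, -0.448, -0.001], [-0.0, 0.001, -1.0]]
force: [1.0, -0.2, 0.6]
opening: 1.002
grasp_force: 0.0
```

Call:
jog_arm([
  [0,0,0],
  [0,0,0],
  [0,0,0],
  [0,0,0],
  [0,0,0],
  [0,0,0],
  [0,0,0],
  [0,0,0],
  [0,0,0],
], turn=[0,0,0,0,0,0,0,0,0], grip=[0.3,0.6,0.8,1,1,1,1,1,1])

```text
time_s: 3.7
position: [0.505, -0.3745, 0.1006]
tcp_rot: [[0.448, 0.894, -0.0], [0.894, -0.448, 0.0], [-0.0, -0.0, -1.0]]
force: [-0.2, 0.3, -0.0]
opening: 0.134
grasp_force: 30.0
```

Call:
jog_arm([
  [0,0,0.5],
  [0,0,2],
  [0,0,4.5],
  [0,0,7.5],
  [-0.2,1,11],
  [-0.8,4,15],
  [-1.5,8,18],
  [-2.3,12,20.5],
  [-3,16,22],
  [-4,20,23],
  [-5,24,23],
  [-5.5,27,23],
], turn=[0,0,0,0,2,5,8,12,16,20,24,27.3], grip=[1,1,1,1,1,1,1,1,1,1,1,1])

```text
time_s: 5.2
position: [0.4492, -0.1026, 0.3317]
tcp_rot: [[-0.015, 1.0, 0.001], [1.0, 0.015, -0.0], [-0.0, 0.001, -1.0]]
force: [-0.1, 0.2, -2.6]
opening: 0.136
grasp_force: 30.0
```

Call:
jog_arm([
  [-0.5,4,0],
  [-1,8,0],
  [-1.8,12,0],
  [-2.4,15.5,0],
  [-2.8,17.5,0],
  [-3,18.7,0],
  [-3,19,0],
  [-3,19,0],
  [-3,19,0],
  [-3,19,0],
], turn=[0,0,0,0,0,0,0,0,0,0], grip=[1,1,1,1,1,1,1,1,1,1])

```text
time_s: 6.45
position: [0.4204, 0.085, 0.3305]
tcp_rot: [[-0.011, 1.0, -0.0], [1.0, 0.011, -0.0], [-0.0, -0.0, -1.0]]
force: [-0.3, 0.0, -2.7]
opening: 0.137
grasp_force: 30.0
```

Run:
```python
from h import *
c=snap('wrist','w2'); s=read_state(); print(s['position'],s['tcp_rot'][:,1],s['force'],s['opening'])
cv2.imwrite('pics/w2b.png',cv2.resize(c['color'],(800,600),interpolation=cv2.INTER_CUBIC))
```

```text
[0.42038637 0.08504978 0.33046702] [ 9.99937818e-01  1.11503458e-02 -1.73932202e-04] [-0.76757463 -0.33746233 -2.32042515] 0.13458446733683335
```

View pics/w2b.png

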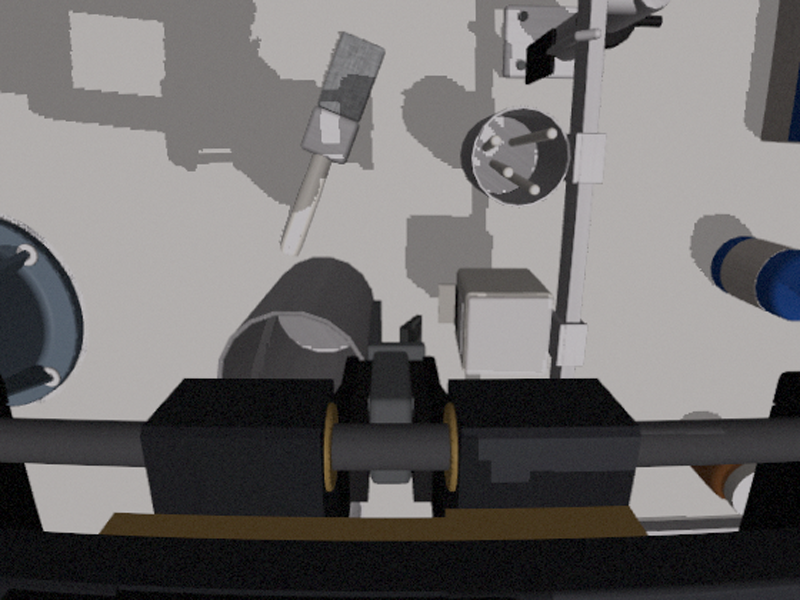

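The wrist view shows the cup held upright, the brush cup rim centred at (519,156), the box top at x 467–549, y 293–372, and the bar's top face at x≈574–593 at y=250. The gap is free. Next I'll hover above the bar, where its x no longer depends on its height.

Call:
jog_arm([
  [0,0,0.8],
  [1.5,0,1.6],
  [4,0,2],
  [7,0,2],
  [9.5,0,2],
  [11.2,0,2],
  [12,0,2],
  [12,0,2],
  [12,0,2],
  [12,0,2],
], turn=[0,0,0,0,0,0,0,0,0,0], grip=[1,1,1,1,1,1,1,1,1,1])

```text
time_s: 7.75
position: [0.5396, 0.0856, 0.3508]
tcp_rot: [[-0.012, 1.0, -0.0], [1.0, 0.012, -0.0], [-0.0, -0.0, -1.0]]
force: [0.7, 0.9, -2.8]
opening: 0.132
grasp_force: 30.0
```

Run:
```python
from h import *
c=snap('wrist','w3'); s=read_state(); print(s['position'],s['tcp_rot'][:,1],s['force'],s['opening'])
snap('side','s3'); snap('top','t3')
cv2.imwrite('pics/w3b.png',cv2.resize(c['color'][:310,130:430],(774,800*310//300*774//800),interpolation=cv2.INTER_CUBIC)[:600])
print(774/300)
```

```text
[0.53969835 0.08557013 0.35077546] [9.99927059e-01 1.20779669e-02 5.90909521e-07] [ 0.99212078 -0.35119399 -2.48308805] 0.13714213650746462
2.58
```

View pics/w3b.png

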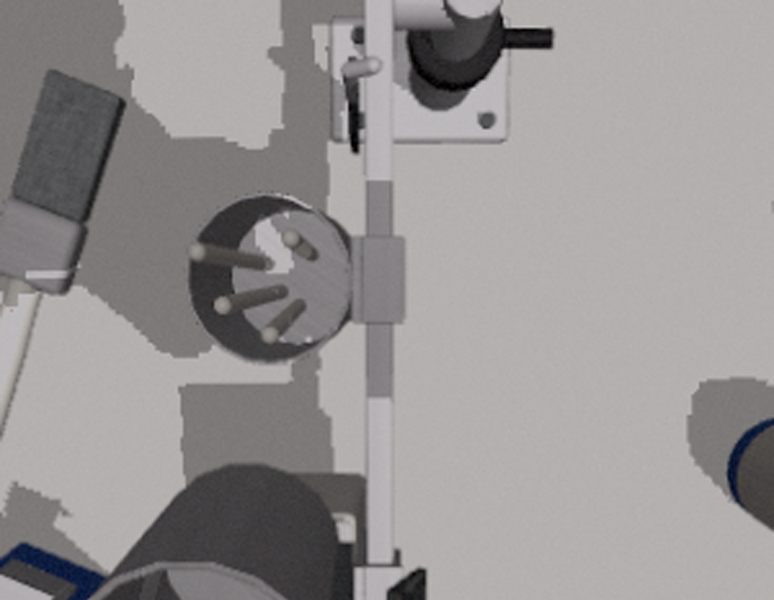

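The hover view (crop ×2.58, offset 130,0) shows the bar's top face at x 366–392 (y=150) and 368–393 (y=450), the brush cup rim centred near (271,277), its hook at y 236–323, and the held clip approaching the bar line. Next I'll extract the edges at subpixel precision.

Run:
```python
from h import *
np.set_printoptions(linewidth=250)
w2=load('w2');w3=load('w3')
for c,rows,(a,b) in((w2,(80,140,165,185,205),(385,425)),(w3,(50,60,75,160,175,190,205),(262,292))):
    for r in rows: print(r,a,c['color'][r-1:r+2,a:b].mean(0).mean(1).round().astype(int))
```

```text
80 385 [173 171 168 174 175 174 174 175 174 175 175 175 175 174 139  48  50  51  50  53  51  53  51 103 158 174 173 173 174 174 175 177 174 175 165 175 174 174 175 174]
140 385 [175 175 175 174 175 175 175 174 174 174  94  54  52  52  53  54  56  50  74 150 176 174 173 174 175 175 176 177 173 173 174 175 175 174 174 175 174 175 175 174]
165 385 [176 175 175 174 175 175 175 165 115  51  51  50  50  51  51  52  77 160 174 174 174 174 175 175 176 175 175 168 175 174 175 174 175 175 175 175 174 175 175 174]
185 385 [175 175 174 175 176 175 145  55  50  50  51  52  53  51  63 147 171 173 172 174 175 175 176 176 174 170 175 174 173 175 175 175 175 175 175 175 174 174 174 175]
205 385 [151 164 174 174 154  72  50  51  49  53  50  51  62 140 170 173 173 174 174 174 176 176 173 173 175 174 175 174 174 174 174 174 174 174 175 174 174 174 175 175]
50 262 [153 186 169  56  23  14  34  99 136 142 169 183 183 183 184 184 185 185 184 175 178 187 187 187 186 187 186 188 187 187]
60 262 [175 176 177 174 162 144 142 162 166 151 171 182 182 183 183 184 185 184 184 176 172 176 176 176 177 176 176 176 177 176]
75 262 [177 176 176 176 176 176 177 177 176 159 122 130 133 132 134 133 133 133 134 121 151 176 177 176 177 177 177 177 177 176]
160 262 [177 177 176 177 176 176 178 177 176 163 160 180 180 180 182 182 184 184 184 175 169 176 177 177 177 177 177 177 177 177]
175 262 [177 176 177 177 177 176 178 176 176 161 154 179 178 179 181 181 183 184 185 176 167 178 177 176 177 177 176 176 177 176]
190 262 [ 80  81  82  83  80  81  78  77  72  85 139 176 180 179 181 182 183 182 183 174 167 176 178 177 177 176 176 176 177 176]
205 262 [178 177 182 179 171 151  79  66  65  71 130 174 179 179 180 180 181 182 183 173 166 177 176 176 176 176 177 177 176 178]
```

Run:
```python
from h import *
from scipy.optimize import least_squares
w2=load('w2');w3=load('w3');t0=load('top0');s0=load('side0')
obs=[]
for r,u in((80,408.2),(140,403.5),(165,401.4),(185,399.6),(205,397.7)): obs.append((w2,r,u,0,0))
for r,u in((80,399.2),(140,394.85),(185,391.25)): obs.append((w2,r,u,0,-.025))
for r,u in((75,271.3),(175,271.6),(190,271.9),(205,271.9)): obs.append((w3,r,u,0,0))
for r,u in((75,281.9),(160,282),(175,282.1),(190,282.1),(205,282.1)): obs.append((w3,r,u,.01,0))
def res(p):
    out=[]
    for c,r,u,dx,dz in obs:
        q=atz(c,u,r,p[2]+dz); out.append((q[0]-(p[0]+dx+p[1]*(q[1]-.085)))*1000)
    return out
s=least_squares(res,[.54,0,.17]); print('x_near,slope,ztop',s.x,np.round(s.fun,1))
p,e=tri([(w2,363.3,109.5),(w3,235,107.4)]); print('brush rim',p,e)
cor=np.array([[466,294],[549,293],[550,371],[468,375]])/1.4286
ray_=lambda z:np.array([atz(w2,*k,z) for k in cor])
for z in(.15,.16,.17,.18,.19):
    q=ray_(z); print(z,q.mean(0)[:2].round(4),(np.linalg.norm(np.roll(q,-1,0)-q,axis=1)*1000).round(1))
# hook y extents
for v in (236,323): print('hook',atz(w3,262,v/2.58,s.x[2]+.003)[1])
for v in (323,366): print('hookbox',atz(w2,575/1.4286,v/1.4286,s.x[2]+.003)[1])
```

```text
x_near,slope,ztop [ 0.53857462 -0.01767095  0.16529272] [-0.2 -0.1 -0.1 -0.1 -0.2  0.2  0.3  0.3  0.2 -0.2  0.  -0.  -0.2 -0.1
  0.1  0.1  0.1]
brush rim [0.50218443 0.16048269 0.15202645] [0.00027418961953764887, 0.00027418961953757227]
0.15 [0.5047 0.0387] [57.7 59.1 59.7 61. ]
0.16 [0.5022 0.0423] [56.  57.3 58.  59.2]
0.17 [0.4998 0.046 ] [54.3 55.6 56.2 57.4]
0.18 [0.4973 0.0497] [52.6 53.9 54.5 55.6]
0.19 [0.4948 0.0533] [50.9 52.2 52.8 53.9]
hook 0.17529759858371022
hook 0.14508579535058333
hookbox 0.053732639889210745
hookbox 0.02256938986323867
```

Bar top ≈ 0.165 and near face x ≈ 0.538, with yaw +1°. The brush cup is at y 0.160 and the box at 0.038, 122 mm apart as stated, so the gap centre is y ≈ 0.099. I'll line up above the gap and check the held pose.

Call:
jog_arm([
  [0,0.5,0],
  [0.1,1,-1],
  [0.16,1.35,-2.5],
  [0.16,1.35,-4],
  [0.16,1.35,-5],
  [0.16,1.35,-5],
  [0.16,1.35,-5],
  [0.16,1.35,-5],
], turn=[0.3,0.3,0.3,0.3,0.3,0.3,0.3,0.3], grip=[1,1,1,1,1,1,1,1])

```text
time_s: 8.9
position: [0.5423, 0.0989, 0.3012]
tcp_rot: [[-0.017, 1.0, 0.002], [1.0, 0.017, -0.0], [-0.0, 0.002, -1.0]]
force: [-0.1, 0.7, -1.2]
opening: 0.135
grasp_force: 30.0
```

Run:
```python
from h import *
c=snap('wrist','w4'); s=read_state(); p=s['position'];print(p,s['tcp_rot'][:,1],s['force'])
a=np.radians(1.0); o=p[:2]-.035*np.array([np.cos(a),np.sin(a)])
r,t,b=cuppts(*o,1.0,p[2]-.1006)
bar=[[[.53857-.01767*(y-.085)+d,y,.1653] for y in (.11,.3)] for d in(0,.01)]
th=np.linspace(0,6.29,60); br=np.c_[.5022+.031*np.cos(th),.1605+.031*np.sin(th),0*th+.152]
plate=[[o[0]+.031*np.cos(a)-y*np.sin(a),o[1]+.031*np.sin(a)+y*np.cos(a),p[2]-.1006+z] for y,z in((.015,.04),(.015,.097))]
overlay(c,[(r,(0,255,0)),(t,(0,0,255)),(b,(255,0,0)),(bar[0],(0,255,255)),(bar[1],(0,255,255)),(br,(255,255,0)),(plate,(255,0,255))],165,80,133,200,3,'pics/o4.png')
```

```text
[0.54220965 0.09891946 0.30118024] [0.99985301 0.0170894  0.00137976] [ 4.69517772e-01 -1.44880104e-03 -2.88106809e+00]
```

View pics/o4.png

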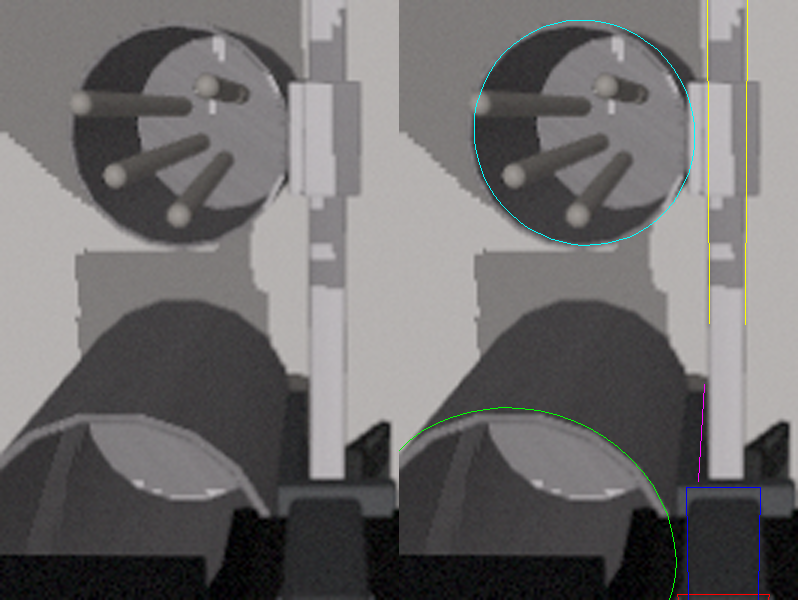

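The overlay matches the tab, bar and brush cup to within about 1 mm. The plate edge against the bar (crop x≈300–310, y 390–480) needs a closer check.

Run:
```python
from h import *
np.set_printoptions(linewidth=250)
c=load('w4')
for r in(170,185,200,206,212,218,224,230,236,245): print(r,255,c['color'][r,255:300].mean(1).round().astype(int))
p=np.array([.5422,.0989,.3012])
a=np.radians(1.)
R=np.array([[np.cos(a),-np.sin(a)],[np.sin(a),np.cos(a)]])
for n,x,y,z in(('plate bot',31,15,40),('plate top',31,15,97),('leaf mouth',49,0,46),('tab29',29,14,100),('tab41',41,14,100)):
    q=R@[x/1000-.035,y/1000]; print(n,proj(c,[p[0]+q[0],p[1]+q[1],p[2]-.1006+z/1000]))
```

```text
170 255 [178 177 177 180 178 178 178 179 177 178 178 178 161 120 124 129 130 129 132 134 133 132 136 130 131 155 179 178 179 177 178 177 178 179 178 177 177 178 178 178 179 179 179 178 178]
185 255 [179 177 180 179 177 178 178 179 179 178 178 180 159 145 175 180 181 184 183 184 185 186 186 181 168 161 176 177 178 177 177 178 178 179 178 179 179 178 178 178 178 178 179 177 177]
200 255 [ 60  59  58 112 163 179 179 177 178 178 179 178 166 158 173 181 180 182 181 184 184 185 185 181 157 150 178 178 180 178 178 178 177 178 179 179 179 178 176 178 178 178 180 179 178]
206 255 [ 61  58  59  56  59  64  74  81  83  79  83  78  87 136 172 182 181 182 183 183 184 185 184 182 167 163 176 179 179 178 179 177 179 178 178 178 178 178 179 177 179 177 179 178 179]
212 255 [ 56  59  57  55  61  48  40  40  43  42  39  47  63 123 170 182 181 182 181 182 183 186 185 182 164 162 180 180 178 179 179 177 178 179 179 179 178 178 178 177 177 178 178 178 179]
218 255 [ 57  57  55  53  55  40  41  43  38  43  43  48  61 120 168 183 179 182 183 183 184 184 185 180 163 162 179 178 179 179 177 178 178 179 178 1
[... 282 characters left out ...]
  37  47 121 171 182 181 178 181 182 183 185 182 177 140  48  44  41  39  35  30  21  35  33  31  28  31  36  28  53 138 179 178 178 177]
236 255 [ 55  56  50  40  42  39  43  40  40  43  36  35  49 125 172 184 181 178 180 180 180 181 184 177 140  50  49  45  52  47  37  27  31  28  20  33  32  43  53  70 142 179 179 178 177]
245 255 [ 56  53  58  81  82  85  83  82  79  75  72  69  69  75  69  68  70  72  73  69  74  72  67  72  71  71  69  71  77  84  84  83  81  81  84  80  84  82  80  81  82  75 114 163 178]
plate bot [266.18759862 207.64261557]
plate top [264.27039174 239.97046801]
leaf mouth [294.49446712 232.92839069]
tab29 [260.00103827 244.16690329]
tab41 [284.90862936 244.14946846]
```

Plate and bar are almost flush in x, so I'll back off 1 mm, then go down to just above the bar.

Call:
jog_arm([
  [-0.1,0.03,0],
  [-0.1,0.03,-1],
  [-0.1,0.03,-2],
  [-0.1,0.03,-3],
  [-0.1,0.03,-4],
  [-0.1,0.03,-5],
  [-0.1,0.03,-6],
  [-0.1,0.03,-6.8],
  [-0.1,0.03,-7.3],
  [-0.1,0.03,-7.3],
  [-0.1,0.03,-7.3],
], turn=[0,0,0,0,0,0,0,0,0,0,0], grip=[1,1,1,1,1,1,1,1,1,1,1])

```text
time_s: 10.32
position: [0.5411, 0.0993, 0.2279]
tcp_rot: [[-0.017, 1.0, 0.001], [1.0, 0.017, 0.0], [-0.0, 0.001, -1.0]]
force: [-0.1, 0.6, -2.0]
opening: 0.135
grasp_force: 30.0
```

Run:
```python
from h import *
np.set_printoptions(linewidth=250)
c=snap('wrist','w5'); s=read_state(); p=s['position'];print(p,s['tcp_rot'][:,1],s['force'])
t=snap('top','t5'); sd=snap('side','s5')
for n,x,y,z in(('plate bot',31,15,40),('plate top',31,15,97),('leafmouth',49,10,46)):
    q=[p[0]+x/1000-.035-y*1.7e-5,p[1]+y/1000,p[2]-.1006+z/1000]; print(n,proj(c,q))
print('bar',proj(c,[.5381,.115,.1653]),proj(c,[.5481,.115,.1653]))
for r in(200,210,220,225,230,235,240): print(r,c['color'][r,255:300].mean(1).round().astype(int))
k=lambda im,x,y,w,h,W,H:cv2.resize(im[y:y+h,x:x+w],(W,H),interpolation=cv2.INTER_CUBIC)
cv2.imwrite('pics/m5.png',np.hstack([k(c['color'],165,80,133,200,399,600),np.vstack([k(sd['color'],205,85,80,60,400,300),k(t['color'],110,200,100,75,400,300)])]))
```

```text
[0.54115109 0.09932289 0.22793033] [9.99850916e-01 1.72408332e-02 9.48521718e-04] [ 0.00995265  0.14154514 -2.3261602 ]
plate bot [266.43371869 207.5190138 ]
plate top [264.51225071 239.82027802]
leafmouth [295.00519799 218.30196074]
bar [268.36902372 205.66587636] [283.89973516 205.92355855]
200 [ 56  59  59 114 164 178 180 180 177 179 179 179 179 158 118 129 127 128 127 130 130 130 131 133 131 131 130 123 119 152 179 179 180 180 179 178 179 180 179 179 178 180 178 179 179]
210 [ 61  57  52  57  58  54  69  94 108 104 104 135 169 160 116 128 129 128 128 129 127 129 130 131 145 157 156 151 131 151 179 180 181 178 179 179 179 177 179 181 179 179 179 178 179]
220 [ 57  58  59  54  51  41  40  40  43  43  42  84 149 158 117 128 125 128 129 130 127 131 130 129 129 131 131 127 130 162 177 179 179 178 180 166 131 115 126 133 158 180 179 180 179]
225 [ 53  59  55  52  47  39  43  43  38  43  44  83 149 157 117 129 126 127 129 126 129 130 132 131 131 130 132 125 115 100  61  29  25  32  48  49  57  50  35  46 139 178 179 180 179]
230 [ 52  58  57  48  43  38  41  46  40  42  37  39  65  90 110 128 131 127 129 129 127 131 130 131 109  45  44  38  41  32  28  22  33  43  37  34  34  36  38  57 140 178 180 179 179]
235 [ 56  56  49  44  40  44  46  41  46  37  35  40  61  88 113 128 125 128 128 127 125 129 131 129 106  51  49  46  46  45  43  23  24  24  25  33  36  35  42  72 142 180 178 179 179]
240 [ 54  59  44  45  40  45  42  41  41  44  42  38  42  43  41  44  42  43  46  42  41  41  40  43  46  40  44  38  42  41  40  41  40  42  45  46  44  50  35  42  51 100 154 180 178]
```

View pics/m5.png

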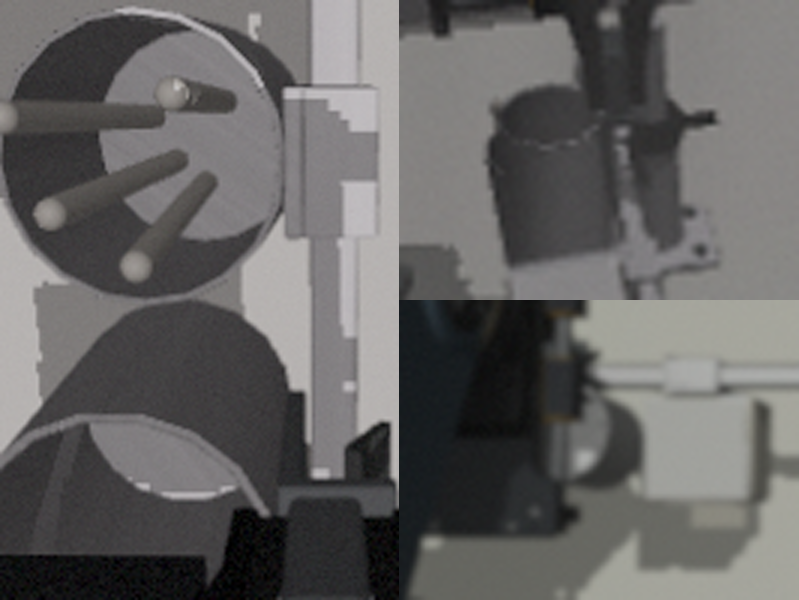

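The plate edge (px 266.3) is now about 1.3 mm in front of the bar's near edge (268.3) at almost the same height, the leaf is beyond the bar, and nothing touches. Now descending onto the bar.

Call:
jog_arm([
  [0,0,-0.6],
  [0,0,-1.2],
  [0,0,-1.6],
  [0,0,-1.9],
  [0,0,-2.2],
  [0,0,-2.5],
  [0,0,-2.8],
  [0,0,-2.8],
], turn=[0,0,0,0,0,0,0,0], grip=[1,1,1,1,1,1,1,1])

```text
time_s: 11.48
position: [0.5418, 0.0993, 0.1997]
tcp_rot: [[-0.017, 1.0, 0.002], [1.0, 0.017, 0.0], [-0.0, 0.002, -1.0]]
force: [2.2, -0.6, -0.2]
opening: 0.133
grasp_force: 30.0
```

Call:
jog_arm([
  [0,0,-0.3],
  [0.02,0,-0.6],
  [0.04,0,-0.9],
  [0.04,0,-1.2],
  [0.04,0,-1.5],
  [0.04,0,-1.5],
], turn=[0,0,0,0,0,0], grip=[1,1,1,1,1,1])

```text
time_s: 12.22
position: [0.5417, 0.0993, 0.1841]
tcp_rot: [[-0.017, 1.0, 0.001], [1.0, 0.017, 0.0], [0.0, 0.001, -1.0]]
force: [5.2, 0.0, -3.0]
opening: 0.133
grasp_force: 30.0
```

Call:
jog_arm([
  [0,0,-0.2],
  [0.02,0,-0.4],
  [0.04,0,-0.6],
  [0.04,0,-0.8],
  [0.04,0,-0.8],
], turn=[0,0,0,0,0], grip=[1,1,1,1,1])

```text
time_s: 12.85
position: [0.5413, 0.0993, 0.1761]
tcp_rot: [[-0.017, 1.0, -0.001], [1.0, 0.017, 0.0], [0.0, -0.001, -1.0]]
force: [3.9, 0.3, -2.4]
opening: 0.133
grasp_force: 30.0
```

Call:
jog_arm([
  [0,0,-0.1],
  [0,0,-0.2],
  [0,0,-0.3],
  [0,0,-0.3],
], turn=[0,0,0,0], grip=[1,1,1,1])

```text
time_s: 13.35
position: [0.5409, 0.0994, 0.1735]
tcp_rot: [[-0.017, 1.0, -0.002], [1.0, 0.017, 0.0], [0.0, -0.002, -1.0]]
force: [2.4, 0.1, -1.3]
opening: 0.132
grasp_force: 30.0
```

Call:
jog_arm([
  [0,0,-0.1],
  [0,0,-0.2],
  [0,0,-0.2],
  [0,0,-0.2],
], turn=[0,0,0,0], grip=[1,1,1,1])

```text
time_s: 13.85
position: [0.5409, 0.0993, 0.1734]
tcp_rot: [[-0.018, 1.0, -0.001], [1.0, 0.018, -0.0], [-0.0, -0.001, -1.0]]
force: [-0.9, -0.5, 10.9]
opening: 0.134
grasp_force: 30.0
```

Call:
jog_arm([
  [0,0,-0.05],
  [0,0,-0.1],
  [0,0,-0.1],
], turn=[0,0,0], grip=[1,1,1])

```text
time_s: 14.22
position: [0.541, 0.0994, 0.1734]
tcp_rot: [[-0.018, 1.0, -0.0], [1.0, 0.018, -0.0], [-0.0, -0.0, -1.0]]
force: [-2.7, -0.5, 16.9]
opening: 0.131
grasp_force: 30.0
```

Hard stop at z 0.1734, and the leaf's side force is gone. I'll unload, then tug lightly to test the catch.

Call:
jog_arm([
  [0,0,0.15],
  [0,0,0.3],
  [0,0,0.4],
  [0,0,0.5],
  [0,0,0.5],
], turn=[0,0,0,0,0], grip=[1,1,1,1,1])

```text
time_s: 14.85
position: [0.5409, 0.0993, 0.1744]
tcp_rot: [[-0.017, 1.0, -0.002], [1.0, 0.017, 0.0], [0.0, -0.002, -1.0]]
force: [2.1, -0.1, -8.6]
opening: 0.138
grasp_force: 30.0
```

The catch holds: 1 mm of play, then it resists. I'll press back down, release and rise straight up.

Call:
jog_arm([
  [0,0,-0.2],
  [0,0,-0.35],
  [0,0,-0.35],
], turn=[0,0,0], grip=[1,1,1])

```text
time_s: 15.22
position: [0.5411, 0.0993, 0.1735]
tcp_rot: [[-0.018, 1.0, -0.001], [1.0, 0.018, -0.0], [-0.0, -0.001, -1.0]]
force: [-1.9, -0.6, 5.0]
opening: 0.138
grasp_force: 30.0
```

Call:
jog_arm([
  [0,0,0.1],
  [0,0,0.15],
  [0,0,0.15],
  [0,0,0.15],
], turn=[0,0,0,0], grip=[0.75,0.7,0.65,0.65])

```text
time_s: 15.72
position: [0.5416, 0.0993, 0.1735]
tcp_rot: [[-0.017, 1.0, -0.0], [1.0, 0.017, 0.0], [0.0, -0.0, -1.0]]
force: [-0.5, -1.2, 0.2]
opening: 0.337
grasp_force: 0.0
```

Call:
jog_arm([
  [0,0,0.3],
  [0,0,1],
  [0,0,2.2],
  [0,0,4],
  [0,0,6.5],
  [0,0,9.5],
  [0,0,12.5],
  [-3,0,14],
  [-7,0,14],
  [-10,0,14],
  [-10,0,14],
  [-10,0,14],
], turn=[0,0,0,0,0,0,0,0,0,0,0,0], grip=[0.65,0.65,0.65,0.65,0.65,0.65,0.65,0.65,0.65,0.65,0.65,0.65])

```text
time_s: 17.23
position: [0.4429, 0.0993, 0.3145]
tcp_rot: [[-0.017, 1.0, 0.003], [1.0, 0.017, -0.0], [-0.0, 0.003, -1.0]]
force: [-0.2, -0.4, 0.4]
opening: 0.351
grasp_force: 0.0
```

Run:
```python
from h import *
c=snap('wrist','w6'); s=read_state(); print(s['position'],s['force'])
a=np.radians(1.); p=np.array([.5411,.0993]); o=p-.035*np.array([np.cos(a),np.sin(a)])
r,t,b=cuppts(*o,1.0,.1734-.1006)
overlay(c,[(r,(0,255,0)),(t,(0,0,255))],250,50,180,250,2.2,'pics/o6.png')
```

```text
[0.44310218 0.09919726 0.31421208] [ 0.69115077  0.2373781  -0.6044808 ]
```

View pics/o6.png

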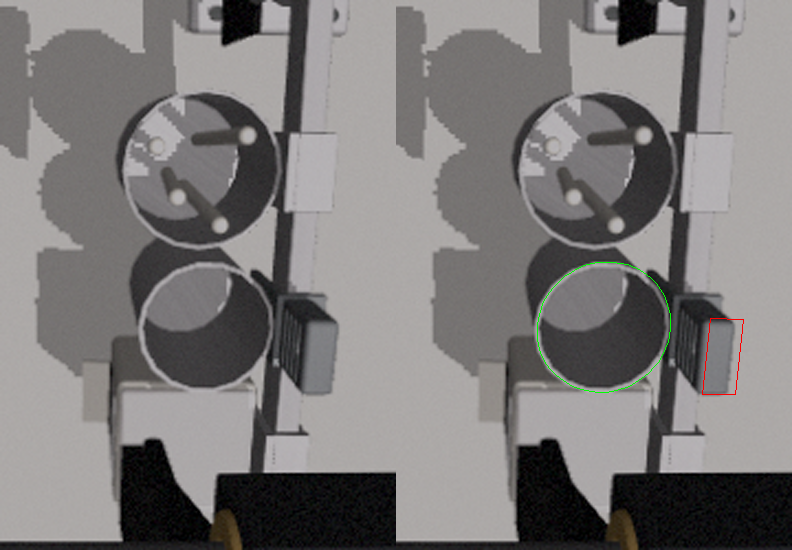

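The cup hangs in the gap with its rim on the predicted circle (crop 205,327), the tab leans only within the slot's play, and both neighbours are in place. Handing in.

```bash
python3 -c "
from rig import *
print(hand_in())"
```

```text
the job is handed in; nothing more can be done
None
```

The cup hangs between the brush cup and the tip box, seated against the bar with its catch holding against a light upward tug, and the job was handed in at about 17 s; the last picture showed the tab about 2 mm off its predicted spot, likely a slight lean within the slot's play.

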